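Close a sample canister with its keyed lid

ROBOT

A 6-joint arm with a two-finger parallel gripper is mounted at the origin on a cart in front of the work surface, level with it; the furniture and walls round the work are solid. World frame = base frame: x ahead of the robot, y to its left, z up, the work surface at z = 0. Lengths are in m, angles in rad, forces in N, time in s.
With the tool pointing down it reaches from about 0.35 to 0.85 m from the base axis. Payload 8.1 kg.
Tool frame: the origin (TCP) lies midway between the tips of the shut fingers; the grasp point (between the pads) lies robot.grip_depth behind it (robot.grip_depth is the distance from the TCP to the grasp point, in m); z points along the fingers, y is the line along which they close (so a half turn about z gives the same grasp; the last joint's range is limited). The gripper opens to 93 mm and grips with 3 to 60 N. Pads are 15 mm wide; open, the fingers measure 128 mm over their backs; the gripper's body (75 mm by 188 mm) begins 65 mm behind the grasp point.
Start: joints at [1.043, 0.13, 1.488, -0, 1.523, -0.085], TCP at [0.257, 0.542, 0.219] pointing down, gripper open.
Joint ranges: [-2.96, 2.96], [-0.89, 2.26], [0.02, 2.5], [-1.34, 4.48], [0, 2.73], [-2.66, 2.66]. Speed limits (rad/s): [2.39, 2.39, 2.79, 3.14, 3.14, 3.14].

INTERFACE

Orientations are given as a rotation vector (axis times angle).
In Python, from plant import robot gives the robot as it stands.
- The arm moves only by the tool carry_out, never from a script. Its argument "rows" is a list of rows, each a list of 6 numbers: the shift along the tool's x, y, z in m, then the turn, a rotation vector about the tool's x, y, z in degrees. A call has 1 to 12 rows; each row is the pose to reach, as a shift and turn from the pose commanded when the call began, along the tool's axes at that moment; what a row does not reach only later rows make up. A row lasts 1/8 s, in which the tool goes at most 62.5 mm and 10.7 degrees, less where a joint would pass 70% of its speed; a pose out of reach is approached as far as the arm can. A call with a gripper value outside its range is refused whole. "jaw" is the closure in counts, from 0 (fully open) to 255 (shut), set as the call begins (left out, the last holds). The fingers move at their own pace and stop on an object; "force" is the grip in N (left out, the last holds). Time passes only in rows, so rows that repeat a pose let the fingers close. It gives the time, the measured TCP pose, the force, the opening and the grip force at its end, in the units of the state.
- robot.read_state(): the state, without advancing time (a new reading comes with each control period).
- robot.read_camera(name): name is "scene" or "top" or "wrist"; returns the picture (480x640x3 uint8, red, green, blue); there is no depth.
- robot.camera_model(name): a dict with "fx", "fy", "cx", "cy" (pixels), "R" (3x3) and "t" (3): a world point X has camera coordinates R X + t; the wrist camera has in their place "mount" (4x4, takes a point from camera to tool coordinates, whose origin is the TCP and whose axes are the flange's). Camera axes: x right, y down, z forward; pixel columns grow to the right and rows downward; lengths in m; the calibration is good to about 2 mm. A picture is of the moment at which its call begins: read the wrist's pose just before it. camera_model takes no time and is no camera call.
- robot.close_job(): hands the job in; it is judged then, once.
Trained networks look in the newest picture that a camera, given by its name, has taken for a name from the list of things; names that differ only in an ending like _2 or _b are one class to them, and where a whole thing is asked for, a point or a joint stands for the part that bears it (a point fixed in the world has none). Each returns a list of dicts, best first, with "conf" (0 to 1); they miss things now and then, are a little off and sometimes report something else, mostly with a low value. They report only what shows in the picture. A call takes as long as a camera call.
- robot.outline_of(camera, target): "pixels" (480x640 bool, what is visible of it) and "pixel" ([column, row] in pixels, amid what is visible of it).
The state is a dict: "t": time; "q": joint angles; "dq": joint speeds; "joint_torque": joint torques, N m; "tool_pos": TCP position; "orientation": TCP orientation; "force": force on the tool from outside, world axes, zero at the start; "wrist_torque": the same for the moment, N m; "opening": finger opening in m; "gripper_force": force on a finger pad.
Only numpy, scipy, OpenCV 4.12 (cv2) and the standard library are available. Lean on these libraries where they do the work, as an engineer would, in place of code of your own. Each camera call takes 0.05 s, during which the arm holds its last target. There are 200 camera calls.

TASK

Close the metal canister with the larger of the two lids: set it on the rim and turn it until the four pins under it drop into the notches of the collar, so that the lid sits fully down, flat on the rim all round, and let go of it. Leave the smaller lid lying where it is and do not knock over any of the bottles and jars standing around.

Things in the scene. Friction and masses are not known exactly. Their poses are not given: they have to be found in the camera images.
- lid_handle (a point): Handle of the LARGE lid (loose, about 0.35 kg, lies on the desk handle up): a black straight bar 76 mm long, 18 mm wide, 18 mm high, on two posts near its ends, with a 19 mm gap between bar and lid disc. This point: the bar's centre, on the lid's axis, 34 mm above the underside of the disc. x runs along the bar, z up.
- lid_seat (a point): Large lid: centre of the underside of its steel disc (108 mm across, 6 mm thick), the face that comes to lie on the rim; z up. Four radial round pins 10 mm thick lie against this face, 90 degrees apart, along its x and y axes both ways, ending 51 mm from the lid's axis.
- lid_plug (a point): Large lid: centre of the bottom of its round plug, 82 mm across, that stands 18 mm down from the disc's underside and goes into the canister's mouth (3 mm play all round); its lower edge is bevelled 4 mm. The lid lies on the desk on this plug. The pins stand out of the plug's side. z up.
- small_lid_handle (a point): Handle of the SMALL lid (loose, disc 86 mm across, no pins, the same bar handle): a lid of another vessel, to be left where it lies. This point: the bar's centre, 52 mm above the desk; x along the bar, z up.
- canister_rim (a point): Centre of the mouth of the canister, in the plane of its rim, 100 mm above the desk; z up. The canister is an open round metal pot 102 mm across that does not move; a small bottle inside stands 74 mm high from the desk. The rim is the top of a steel collar, 108 mm across outside, its mouth 88 mm wide.
- canister_collar (a point): Centre of the collar, 8 mm below the rim. Four notches 15 mm wide, 12 mm deep are cut across its rim 90 degrees apart for the lid's pins. It is a stiff swivel ring (1.5 N m to turn) at ANY angle at the start: the notches' angle is not reported and not that of these axes. Pins resting between notches hold the lid 10 mm too high; turned up to 45 degrees either way under a light push, they drop in.
- retort_stand: Retort stand with clamped glassware, fixed, 473 mm high, about 145 mm deep in x and 290 mm wide in y, behind the work; keep the arm clear of it. Origin: centre of its underside.
- heating_mantle: Round heating mantle, fixed, 283 mm across and 135 mm high, left of the work. Origin: centre of its underside.
- hdpe_bottle_mid (a point): White plastic bottle with an orange cap, 71 mm across, 161 mm high; stands upright on the desk, a bystander. This point: its centre, z up
- amber_bottle_mid (a point): Dark reagent bottle with a white cap, 82 mm across, 192 mm high; stands upright on the desk, a bystander. This point: its centre, z up
- card_tube_mid (a point): Cardboard tube, 54 mm across, 172 mm high; stands upright on the desk, a bystander. This point: its centre, z up
- dropper_mid (a point): Small dark bottle with a black cap, 36 mm across, 77 mm high; stands upright on the desk, a bystander. This point: its centre, z up
- spice_jar_mid (a point): Small glass jar with a dark cap, 44 mm across, 105 mm high; stands upright on the desk, a bystander. This point: its centre, z up

How it is judged:
On the way:
1. the large lid is over the canister's mouth, still above the rim (horizontal distance between lid_seat and canister_rim below 0.03 m and z of lid_seat in the frame of canister_rim above 0.006 m), for 0.2 s.
At the end, for the whole second after the job is handed in: The large lid's disc lies on the rim: its underside within 3 mm of the rim plane and within 6 mm of the mouth's axis, level within 2 degrees, handle up; the small lid is within 30 mm of where it lay (horizontal distance between lid_seat and canister_rim below 0.006 m and z of lid_seat in the frame of canister_rim between -0.003 and 0.003 m and angle between lid_seat's own z axis and vertical below 0.035 rad and distance of small_lid_handle from where it was at the start of the episode below 0.03 m); the robot touches nothing.
It fails at once if a bystander (white bottle, small dark bottle or small jar) is knocked over (angle between any of hdpe_bottle_mid, dropper_mid, spice_jar_mid's own z axis and vertical above 0.6 rad).
It also fails if it takes over 67 s, if anything falls off the work surface, if the arm or the gripper's body presses on something with over 40 N, if the wrist force passes 120 N, or if a joint passes its speed limit or range.

## Working session

There is one attempt and no reset: what is moved stays moved. The work goes in short steps, Python scripts to look and compute and a tool call to move; the robot and the scene stay as the last step left them, time stands still between calls to the robot, and variables do not carry over. Pictures are saved under pics/ and viewed, at most 10 in all, crops included, and the job is handed in when it is done.

Besides the shell and the picture viewer there is one more tool, called after "Call:" as name(argument=value, ...) on one line, values as JSON. carry_out: Moves the arm, as the interface text tells. Its arguments: {"type":"object","properties":{"rows":{"type":"array"},"jaw":{"type":"number"},"force":{"type":"number"}},"required":["rows"]}

```bash
mkdir -p pics; ls
cat > h.py <<'E'
import numpy as np, cv2
from plant import robot
from scipy.spatial.transform import Rotation as Ro
def ray(cam,px,z):
    m=robot.camera_model(cam); R=np.array(m["R"]); t=np.array(m["t"])
    c=-R.T@t; d=R.T@np.array([(px[0]-m["cx"])/m["fx"],(px[1]-m["cy"])/m["fy"],1])
    return c+d*(z-c[2])/d[2]
def proj(cam,X):
    m=robot.camera_model(cam); p=np.array(m["R"])@X+np.array(m["t"])
    return [m["fx"]*p[0]/p[2]+m["cx"],m["fy"]*p[1]/p[2]+m["cy"]]
E
python3 - <<'E'
from h import *
print(robot.grip_depth); print(robot.read_state())
ims={}
for c in("top","scene"):
    im=robot.read_camera(c); cv2.imwrite(f"pics/{c}0.png",im[:,:,::-1])
    m=robot.camera_model(c); print(c,"cam pos",-np.array(m["R"]).T@np.array(m["t"]))
    for n,z in (("lid_handle",.052),("lid_seat",.02),("small_lid_handle",.052),("canister_rim",.1),("canister_collar",.1),("hdpe_bottle_mid",.08),("dropper_mid",.04),("spice_jar_mid",.05),("amber_bottle_mid",.1),("card_tube_mid",.09)):
        for o in robot.outline_of(c,n)[:2]:
            ys,xs=np.nonzero(o["pixels"]); print(n,round(o["conf"],2),np.round(o["pixel"]),len(xs),xs.min(),xs.max(),ys.min(),ys.max(),ray(c,o["pixel"],z).round(3))
E
```

```text
pics
0.0188
{'t': 0.0, 'q': array([ 1.04257640e+00,  1.31137770e-01,  1.48925725e+00,  1.22643670e-05,
        1.52299534e+00, -8.53852785e-02]), 'dq': array([ 4.48907380e-04,  6.77203012e-05, -4.46376133e-04,  2.55513127e-04,
        1.35728245e-03, -4.36709972e-04]), 'joint_torque': array([ 1.70743493e-03, -5.59851301e+01, -4.91766071e+01,  7.67996768e-02,
        3.53403669e-02, -1.41505434e-04]), 'tool_pos': array([0.25678691, 0.54165616, 0.21761351]), 'orientation': array([-6.89812093e-01, -3.06435508e+00,  2.68569193e-03]), 'force': array([-0.01564657,  0.13783176,  0.70036031]), 'wrist_torque': array([-0.01078893, -0.03415058, -0.01743426]), 'gripper_force': 0.0, 'opening': 0.0928695616450139}
top cam pos [ 0.01735517 -0.25215503  1.84943599]
lid_handle 0.75 [375. 261.] 931 359 393 244 278 [ 0.453 -0.316  0.052]
lid_seat 0.77 [374. 259.] 940 359 393 245 278 [ 0.468 -0.313  0.02 ]
small_lid_handle 0.67 [336. 248.] 543 324 350 236 262 [ 0.469 -0.191  0.052]
canister_collar 0.7 [421. 262.] 1272 402 442 241 281 [ 0.466 -0.447  0.1  ]
hdpe_bottle_mid 0.67 [308. 277.] 568 298 320 26
[... 417 characters left out ...]
275 305 [ 0.434 -0.346  0.052]
lid_seat 0.55 [356. 292.] 758 339 375 275 305 [ 0.462 -0.316  0.02 ]
small_lid_handle 0.69 [327. 273.] 474 313 340 257 284 [ 0.447 -0.222  0.052]
canister_rim 0.93 [402. 294.] 1262 381 421 273 325 [ 0.444 -0.483  0.1  ]
canister_collar 0.91 [398. 289.] 1299 380 421 273 325 [ 0.456 -0.464  0.1  ]
hdpe_bottle_mid 0.64 [285. 272.] 1119 273 296 240 294 [ 0.344 -0.154  0.08 ]
dropper_mid 0.68 [390. 266.] 182 385 396 256 276 [ 0.608 -0.328  0.04 ]
spice_jar_mid 0.71 [391. 326.] 687 383 400 304 346 [ 0.373 -0.504  0.05 ]
amber_bottle_mid 0.78 [207. 225.] 1316 193 221 192 252 [0.355 0.196 0.1  ]
card_tube_mid 0.93 [422. 316.] 1489 408 435 285 353 [ 0.41  -0.569  0.09 ]
```

View pics/top0.png

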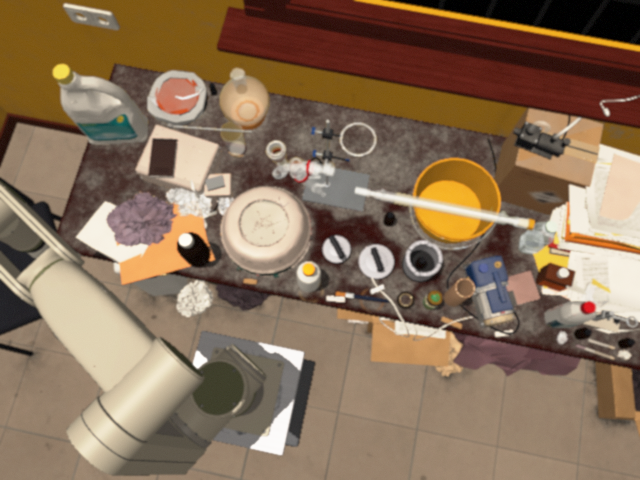

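View pics/scene0.png

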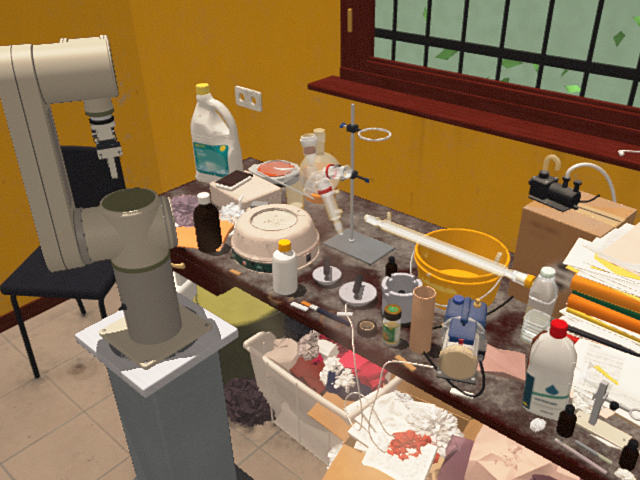

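Both pictures show the large lid at about (376,262) top / (358,292) scene. The canister is to its right at (422,262) top, the small lid to its left, and the small dark bottle is behind the canister. I'll take the bar direction from the dark pixels and plan the approach.

```bash
cat >> h.py <<'E'
def pose():
    s=robot.read_state(); return np.array(s["tool_pos"]),Ro.from_rotvec(s["orientation"]),s
def down(yawy):
    "tool pointing down with tool y axis at world angle yawy (deg)"
    a=np.radians(yawy); y=np.array([np.cos(a),np.sin(a),0]); z=np.array([0,0,-1.]); return Ro.from_matrix(np.c_[np.cross(y,z),y,z])
def rel(P,R1):
    p,R,s=pose(); return (R.inv().apply(np.array(P)-p)).round(4),np.degrees((R.inv()*R1).as_rotvec()).round(1)
def yaw():
    p,R,s=pose(); y=R.as_matrix()[:,1]; return np.degrees(np.arctan2(y[1],y[0]))
E
python3 - <<'E'
from h import *
print(robot.camera_model("wrist"))
print("yaw",yaw(),"x",pose()[1].as_matrix()[:,0])
for c in("top","scene"):
    im=robot.read_camera(c)
    for n in("lid_handle","small_lid_handle"):
        o=robot.outline_of(c,n)
        if not o: continue
        m=o[0]["pixels"]; g=im.max(2)
        ys,xs=np.nonzero(m&(g<70)); 
        P=np.array([ray(c,(x,y),.06)[:2] for x,y in zip(xs,ys)]); C=np.cov(P.T);w,v=np.linalg.eigh(C)
        print(c,n,len(xs),P.mean(0).round(3),np.sqrt(w).round(4),np.degrees(np.arctan2(v[1,1],v[0,1])))
    o=robot.outline_of(c,"retort_stand")
    if o: ys,xs=np.nonzero(o[0]["pixels"]);print("stand",xs.min(),xs.max(),ys.min(),ys.max(),ray(c,o[0]["pixel"],0))
p,R,s=pose()
print(p, rel([.45,-.34,.36],down(yaw())))
E
```

```text
{'fx': 430.4342795844663, 'fy': 430.4342795844663, 'cx': 319.0277851381831, 'cy': 231.09749633303935, 'mount': array([[-7.92956273e-04, -9.61903211e-01, -2.73389072e-01,
         7.53244093e-02],
       [ 9.99999674e-01, -8.04997793e-04, -6.81302013e-05,
        -6.96740455e-04],
       [-1.54542940e-04, -2.73389037e-01,  9.61903535e-01,
        -1.66529507e-01],
       [ 0.00000000e+00,  0.00000000e+00,  0.00000000e+00,
         1.00000000e+00]])}
yaw 64.63218898089652 x [-9.03576128e-01  4.28427568e-01 -2.23839013e-05]
top lid_handle 89 [ 0.459 -0.321] [0.0035 0.0207] -148.9438599526908
top small_lid_handle 91 [ 0.474 -0.193] [0.0034 0.0228] -139.75001685708324
scene lid_handle 59 [ 0.459 -0.328] [0.0043 0.0269] -147.19802512529128
scene small_lid_handle 5 [ 0.438 -0.224] [0.0017 0.0055] 73.79161804087617
stand 339 375 274 306 [ 0.49040378 -0.30165027  0.        ]
[0.25704978 0.54215143 0.21863454] (array([-0.5523, -0.7144, -0.1414]), array([-0., -0., -0.]))
```

Call:
carry_out(rows=[[0,0,-0.06,0,0,0],[0,0,-0.12,0,0,0],[-0.05,-0.03,-0.14,0,0,10],[-0.1,-0.07,-0.14,0,0,20],[-0.15,-0.1,-0.14,0,0,30],[-0.2,-0.14,-0.14,0,0,40],[-0.25,-0.18,-0.14,0,0,50],[-0.3,-0.22,-0.14,0,0,60],[-0.33,-0.26,-0.14,0,0,68],[-0.36,-0.31,-0.14,0,0,76],[-0.39,-0.36,-0.14,0,0,84],[-0.42,-0.41,-0.14,0,0,90]])

```text
t: 3.0
tool_pos: [0.4608, -0.0101, 0.3589]
orientation: [2.658, 1.674, 0.001]
force: [1.0, 0.1, 0.1]
opening: 0.0928
gripper_force: 0.0
```

```bash
python3 -c "
from h import *
p,R,s=pose();print(p,yaw(),s['q'],s['t'],np.linalg.norm(s['force']));print(rel([.517,-.344,.36],down(-58)))"
```

```text
[ 0.46078186 -0.01013121  0.35888167] -25.59317456734083 [-1.33333821e-01 -2.62183905e-01  1.61099434e+00  3.97677010e-05
  1.79192641e+00  3.13359959e-01] 3.0 1.0024032025782894
(array([-0.2768,  0.1949, -0.001 ]), array([ 0. , -0. , 32.4]))
```

Call:
carry_out(rows=[[-0.05,0.035,0,0,0,6],[-0.1,0.07,0,0,0,12],[-0.15,0.105,0,0,0,18],[-0.2,0.14,0,0,0,24],[-0.25,0.175,0,0,0,30],[-0.277,0.195,0,0,0,32.4],[-0.277,0.195,0,0,0,32.4],[-0.277,0.195,0,0,0,32.4]])

```text
t: 4.0
tool_pos: [0.5184, -0.3415, 0.3586]
orientation: [-3.017, -0.873, -0.0]
force: [0.3, -0.1, -0.7]
opening: 0.0929
gripper_force: 0.0
```

```bash
cat >> h.py <<'E'
def wcam():
    p,R,s=pose(); m=robot.camera_model("wrist"); T=np.eye(4);T[:3,:3]=R.as_matrix();T[:3,3]=p
    return T@np.array(m["mount"]),m
def wray(W,m,px,z):
    d=W[:3,:3]@np.array([(px[0]-m["cx"])/m["fx"],(px[1]-m["cy"])/m["fy"],1]); c=W[:3,3]
    return c+d*(z-c[2])/d[2]
def warp(im,W,m,cx,cy,z,half=.08,n=400):
    "orthorectified crop on plane z: right=+x... col = -y, row = -x (x up, y left)"
    C=[(cx+half,cy+half),(cx+half,cy-half),(cx-half,cy-half),(cx-half,cy+half)]
    src=[]
    for x,y in C:
        q=W[:3,:3].T@(np.array([x,y,z])-W[:3,3]); src.append([m["fx"]*q[0]/q[2]+m["cx"],m["fy"]*q[1]/q[2]+m["cy"]])
    H=cv2.getPerspectiveTransform(np.float32(src),np.float32([(0,0),(n,0),(n,n),(0,n)]))
    return cv2.warpPerspective(im,H,(n,n))
E
python3 - <<'E'
from h import *
W,m=wcam(); im=robot.read_camera("wrist"); cv2.imwrite("pics/w1.png",im[:,:,::-1]); print(pose()[0],yaw())
for n,z in (("lid_handle",.024),("small_lid_handle",.024),("canister_rim",.1),("dropper_mid",.04),("spice_jar_mid",.105),("hdpe_bottle_mid",.161),("card_tube_mid",.172)):
    for o in robot.outline_of("wrist",n)[:1]:
        ys,xs=np.nonzero(o["pixels"]); P=np.array([wray(W,m,(x,y),z)[:2] for x,y in zip(xs,ys)],np.float32)
        print(n,round(o["conf"],2),np.round(o["pixel"]),len(xs),"mean",P.mean(0).round(4),"circ",cv2.minEnclosingCircle(P),"bbox mid",((P.max(0)+P.min(0))/2).round(4))
        if n=="lid_handle":
            g=im.max(2)<60; ys,xs=np.nonzero(o["pixels"]&g); P=np.array([wray(W,m,(x,y),.06)[:2] for x,y in zip(xs,ys)],np.float32); w,v=np.linalg.eigh(np.cov(P.T)); print("bar",len(xs),P.mean(0),np.sqrt(w),np.degrees(np.arctan2(v[1,1],v[0,1])),cv2.minAreaRect(P))
E
```

```text
[ 0.51853204 -0.34107586  0.3590114 ] -57.690910209474
lid_handle 0.88 [280. 205.] 6268 mean [ 0.4627 -0.3211] circ ((0.4616161584854126, -0.3214753568172455), 0.05422905832529068) bbox mid [ 0.4616 -0.3218]
bar 545 [ 0.4547322  -0.32744837] [0.00446878 0.02073732] -155.58407140587693 ((0.46323952078819275, -0.3210149109363556), (0.07464710623025894, 0.016119709238409996), 29.674100875854492)
small_lid_handle 0.74 [186. 139.] 4537 mean [ 0.4757 -0.1937] circ ((0.47443991899490356, -0.19467298686504364), 0.04416104406118393) bbox mid [ 0.4748 -0.1945]
canister_rim 0.74 [386. 263.] 9221 mean [ 0.4887 -0.445 ] circ ((0.4868772327899933, -0.445976197719574), 0.06657823920249939) bbox mid [ 0.4858 -0.4459]
dropper_mid 0.87 [357. 112.] 906 mean [ 0.6026 -0.3365] circ ((0.6023940443992615, -0.3365446627140045), 0.018523020669817924) bbox mid [ 0.6028 -0.3367]
spice_jar_mid 0.69 [ 71. 198.] 7405 mean [ 0.3766 -0.1379] circ ((0.3734614849090576, -0.13755613565444946), 0.06918491423130035) bbox mid [ 0.3751 -0.1384]
hdpe_bottle_mid 0.75 [ 70. 199.] 7604 mean [ 0.4038 -0.1596] circ ((0.4019341468811035, -0.15933765470981598), 0.06026758626103401) bbox mid [ 0.4026 -0.1599]
card_tube_mid 0.57 [437. 412.] 3782 mean [ 0.427  -0.5342] circ ((0.4276677370071411, -0.5335456132888794), 0.07610542327165604) bbox mid [ 0.4263 -0.5339]
```

View pics/w1.png

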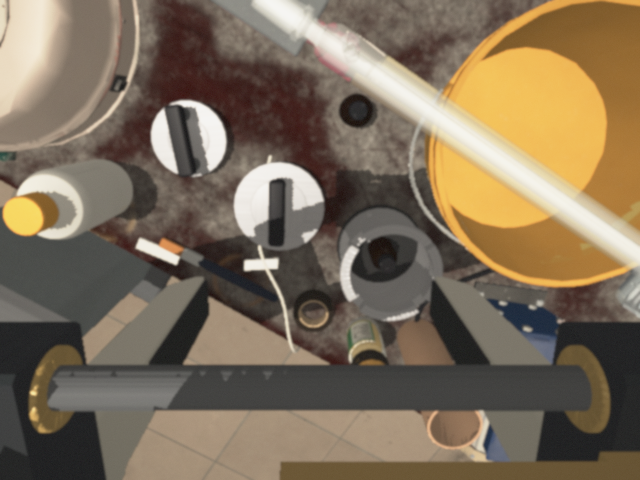

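The large lid is at about (279,206), bar upright in the image at column 277, and the canister mouth is at about (392,268). The small lid is at (188,137). Next I'll refine the positions in rectified views.

Run:
```python
from h import *
W,m=wcam(); im=robot.read_camera("wrist")
half=.08;n=400
A=warp(im,W,m,.463,-.321,.061); B=warp(im,W,m,.465,-.455,.1)
for nm,I,c in(("lid",A,(.463,-.321)),("can",B,(.465,-.455))):
    g=cv2.GaussianBlur(cv2.cvtColor(I,cv2.COLOR_RGB2GRAY),(5,5),0)
    for r0,r1 in ((125,145),(100,120)):
        h=cv2.HoughCircles(g,cv2.HOUGH_GRADIENT,1.5,20,param1=60,param2=30,minRadius=r0,maxRadius=r1)
        if h is not None:
            for u,v,r in h[0][:3]: print(nm,"x,y,r",round(c[0]+half-v*2*half/n,4),round(c[1]+half-u*2*half/n,4),round(r*2*half/n,4))
# bar: dark with local
g=(A.max(2)<55).astype(np.uint8); g=cv2.morphologyEx(g,cv2.MORPH_OPEN,np.ones((7,7)))
k,l,st,ce=cv2.connectedComponentsWithStats(g)
for i in range(1,k):
    if st[i,4]>1500:
        pts=np.argwhere(l==i)[:,::-1].astype(np.float32); r=cv2.minAreaRect(pts); print("blob",st[i],r, "ctr",.463+half-r[0][1]*2*half/n,-.321+half-r[0][0]*2*half/n)
cv2.imwrite("pics/w2.png",np.hstack([A,B])[:,:,::-1])
```

```text
lid x,y,r 0.4707 -0.3193 0.0502
lid x,y,r 0.4713 -0.3175 0.0476
lid x,y,r 0.4671 -0.3253 0.0437
can x,y,r 0.4805 -0.4551 0.0537
can x,y,r 0.4997 -0.4263 0.0407
can x,y,r 0.4805 -0.4581 0.0456
can x,y,r 0.4763 -0.4509 0.0476
blob [ 281    0  119  154 9279] ((345.85479736328125, 71.06808471679688), (156.71865844726562, 111.20314025878906), 81.14203643798828) ctr 0.5145727661132813 -0.3793419189453125
blob [ 196  194   62   92 3185] ((223.73777770996094, 240.65423583984375), (90.30028533935547, 41.27143859863281), 59.534454345703125) ctr 0.44673830566406253 -0.3304951110839844
blob [  63  333  119   67 4066] ((123.0, 372.5000305175781), (55.86143493652344, 122.32947540283203), 45.0) ctr 0.3939999877929688 -0.2902
```

View pics/w2.png

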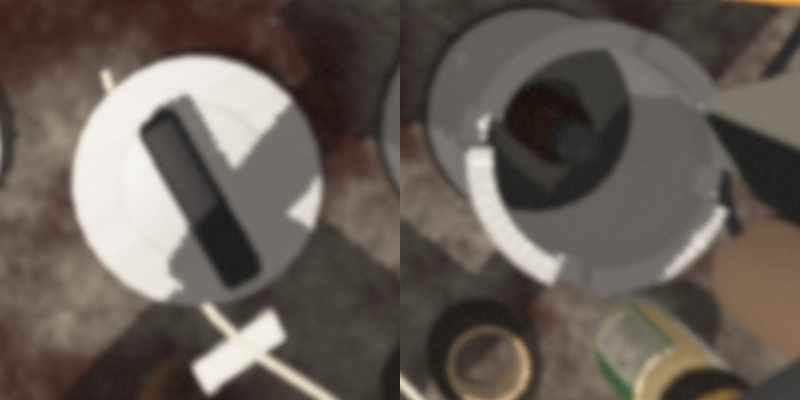

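Left panel: the bar runs from (162,113) to (241,277), about 27° in world. Right panel: the collar is centred near (598,152), with notches near (482,126), (572,268) and (722,188). One closer look at the collar, then the grasp.

Call:
carry_out(rows=[[-0.03,0.04,0.05,0,0,0],[-0.056,0.077,0.1,0,0,0],[-0.056,0.077,0.109,0,0,0],[-0.056,0.077,0.109,0,0,0],[-0.056,0.077,0.109,0,0,0]])

```text
t: 5.08
tool_pos: [0.5132, -0.4367, 0.2522]
orientation: [3.015, 0.873, 0.003]
force: [-0.5, -0.3, 0.6]
opening: 0.0931
gripper_force: 0.0
```

Run:
```python
from h import *
W,m=wcam(); im=robot.read_camera("wrist"); print(pose()[0],yaw(),W[:3,3])
B=warp(im,W,m,.482,-.4555,.1,.08,600); A=warp(im,W,m,.463,-.321,.061,.06,300)
np.savez("b.npz",B=B,im=im,W=W)
g=cv2.GaussianBlur(cv2.cvtColor(B,cv2.COLOR_RGB2GRAY),(5,5),0)
for r0,r1 in ((192,212),(155,175)):
    h=cv2.HoughCircles(g,cv2.HOUGH_GRADIENT,1.5,10,param1=50,param2=30,minRadius=r0,maxRadius=r1)
    if h is not None:
        for u,v,r in h[0][:4]: print("x,y,r",round(.562-v*.16/600,4),round(-.3755-u*.16/600,4),round(r*.16/600,4))
cv2.imwrite("pics/w3.png",B[:,:,::-1])
```

```text
[ 0.51334002 -0.43675741  0.25263511] -57.703385306171974 [ 0.57740022 -0.39669921  0.41875941]
x,y,r 0.4818 -0.4557 0.0545
x,y,r 0.4794 -0.4545 0.0523
x,y,r 0.4794 -0.4573 0.0518
x,y,r 0.4882 -0.4469 0.0545
x,y,r 0.4814 -0.4557 0.0437
x,y,r 0.4834 -0.4537 0.0464
x,y,r 0.4874 -0.4609 0.0464
x,y,r 0.4842 -0.4565 0.0464
```

View pics/w3.png

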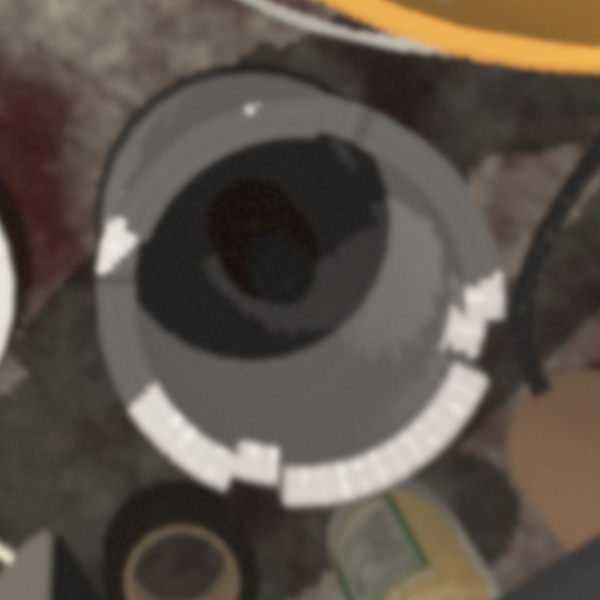

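Call:
carry_out(rows=[[0.01,-0.062,0.0,0,0,4.8],[0.0193,-0.1246,0.0,0,0,4.8],[0.0193,-0.1246,0.05,0,0,4.8],[0.0193,-0.1246,0.11,0,0,4.8],[0.0193,-0.1246,0.15,0,0,4.8],[0.0193,-0.1246,0.15,0,0,4.8],[0.0193,-0.1246,0.15,0,0,4.8]])

```text
t: 6.0
tool_pos: [0.4637, -0.3223, 0.1029]
orientation: [3.048, 0.745, 0.004]
force: [-0.2, -0.7, 0.3]
opening: 0.0928
gripper_force: 0.0
```

Run:
```python
from h import *
W,m=wcam(); im=robot.read_camera("wrist"); print(pose()[0],yaw(),pose()[2]["q"][5]); print(rel([.463,-.321,.033],down(-62.5)))
A=warp(im,W,m,.463,-.321,.061,.06,400)
cv2.imwrite("pics/w4.png",np.hstack([A,cv2.resize(im,(533,400))])[:,:,::-1][:,:800])
```

```text
[ 0.46397323 -0.32266649  0.1033588 ] -62.5438210842326 0.3931654539903395
(array([-0.0002, -0.0023,  0.0703]), array([ 0.3, -0.1, -0. ]))
```

View pics/w4.png

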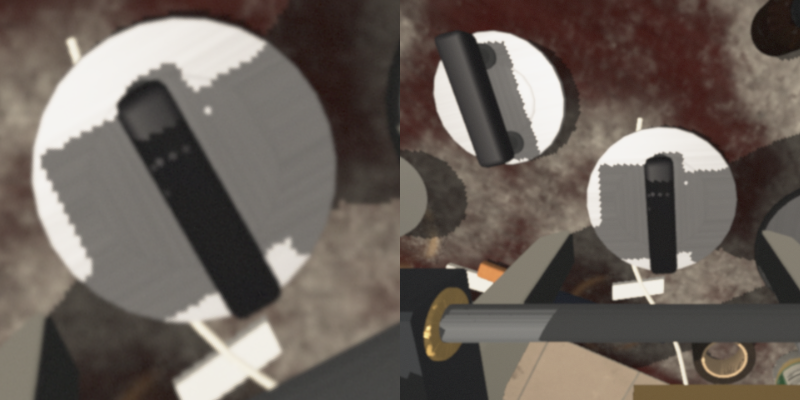

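The rectified view puts the bar centre at (201,200), i.e. world (0.463,-0.321), with the bar at 30°. Descend and grip.

Call:
carry_out(rows=[[0,-0.002,0.03,0,0,-2.5],[0,-0.002,0.06,0,0,-2.5],[0,-0.002,0.07,0,0,-2.5],[0,-0.002,0.07,0,0,-2.5],[0,-0.002,0.07,0,0,-2.5]])

```text
t: 6.68
tool_pos: [0.4623, -0.3207, 0.0317]
orientation: [3.033, 0.81, 0.003]
force: [-0.3, -0.4, -0.4]
opening: 0.0927
gripper_force: 0.0
```

Call:
carry_out(rows=[[0,0,0,0,0,0],[0,0,0,0,0,0],[0,0,0,0,0,0],[0,0,0,0,0,0],[0,0,0,0,0,0],[0,0,0,0,0,0],[0,0,0,0,0,0],[0,0,0,0,0,0]], jaw=255, force=30)

```text
t: 7.68
tool_pos: [0.4612, -0.3198, 0.0297]
orientation: [3.035, 0.811, 0.0]
force: [-1.0, 0.8, -2.8]
opening: 0.0177
gripper_force: 27.1
```

Call:
carry_out(rows=[[0,0,-0.03,0,0,0],[0,0,-0.08,0,0,0],[0,0,-0.13,0,0,0],[0,0,-0.15,0,0,0],[0,0,-0.15,0,0,0]], force=40)

```text
t: 8.3
tool_pos: [0.4615, -0.32, 0.1801]
orientation: [3.034, 0.811, 0.002]
force: [-0.0, 0.3, -4.2]
opening: 0.0179
gripper_force: 40.0
```

```bash
python3 -c "
from h import *
p,R,s=pose();print(p,yaw(),s['q'],s['t'],s['force'],s['opening']);print(rel([.4816,-.4557,p[2]],down(-103.6)))"
```

```text
[ 0.46150882 -0.32002365  0.18007498] -60.07033902958853 [-6.97600020e-01  4.60665221e-02  1.64818351e+00  6.58730645e-06
  1.44556520e+00  3.50823848e-01] 8.3 [-0.01595082  0.29090579 -4.20961534] 0.0179012926034282
(array([-0.0503,  0.1276,  0.0002]), array([ 0.1, -0.1, 43.5]))
```

Call:
carry_out(rows=[[-0.012,0.03,0,0,0,9],[-0.025,0.063,0,0,0,18],[-0.038,0.095,0,0,0,27],[-0.05,0.127,0,0,0,36],[-0.05,0.128,0,0,0,43.5],[-0.05,0.128,0,0,0,43.5],[-0.05,0.128,0,0,0,43.5],[-0.05,0.128,0,0,0,43.5]])

```text
t: 9.3
tool_pos: [0.4815, -0.4548, 0.1789]
orientation: [-3.119, 0.368, 0.001]
force: [-1.1, -0.1, -4.0]
opening: 0.0181
gripper_force: 40.0
```

Run:
```python
from h import *
p,R,s=pose();print(p,yaw(),s['q'][5],s['t'],s['force'],rel([.4816,-.4557,p[2]],down(-103.6)))
W,m=wcam(); im=robot.read_camera("wrist")
sc=robot.read_camera("scene")
cv2.imwrite("pics/w5.png",np.hstack([cv2.resize(im,(400,300)),cv2.resize(sc[200:360,300:500],(375,300),interpolation=cv2.INTER_CUBIC)])[:,:,::-1])
# disc circle at measured height
z=p[2]-.0117+.006
A=warp(im,W,m,p[0],p[1],z,.08,600); g=cv2.GaussianBlur(cv2.cvtColor(A,cv2.COLOR_RGB2GRAY),(5,5),0)
h=cv2.HoughCircles(g,cv2.HOUGH_GRADIENT,1.5,10,param1=50,param2=30,minRadius=192,maxRadius=212)
if h is not None:
    for u,v,r in h[0][:3]: print(p[0]+.08-v*.16/600,p[1]+.08-u*.16/600,r*.16/600)
```

```text
[ 0.48146312 -0.45483419  0.17894808] -103.44146491863835 0.9710643034436143 9.3 [-1.13904464 -0.11942246 -4.02296196] (array([ 0.0003,  0.0008, -0.    ]), array([-0. ,  0. ,  0.2]))
0.48206312000347495 -0.45583419124671565 0.0532
0.479263117309345 -0.4570341892082368 0.056280002
0.479263117309345 -0.45423418651410685 0.056280002
```

View pics/w5.png

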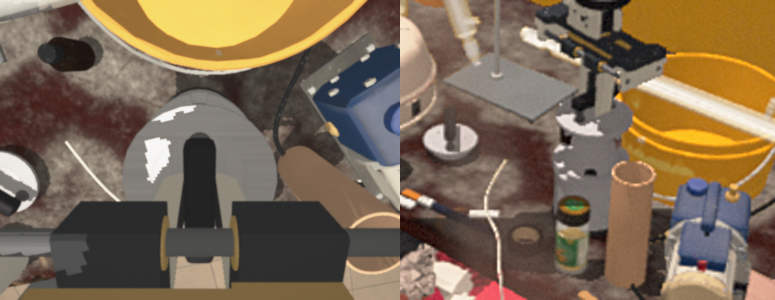

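The lid is held level above the canister, centred within about 1 mm. Lowering in small steps.

Call:
carry_out(rows=[[0,0.001,0.02,0,0,0],[0,0.001,0.04,0,0,0],[0,0.001,0.047,0,0,0],[0,0.001,0.05,0,0,0],[0,0.001,0.053,0,0,0],[0,0.001,0.055,0,0,0],[0,0.001,0.055,0,0,0]])

```text
t: 10.28
tool_pos: [0.4814, -0.4566, 0.1249]
orientation: [3.119, -0.371, 0.0]
force: [0.1, -0.5, -3.9]
opening: 0.018
gripper_force: 40.0
```

Call:
carry_out(rows=[[0,0,0.003,0,0,0],[0,0,0.005,0,0,0],[0,0,0.007,0,0,0],[0,0,0.007,0,0,0]])

```text
t: 10.78
tool_pos: [0.4813, -0.4562, 0.1173]
orientation: [-3.119, 0.371, 0.0]
force: [0.1, 1.6, -4.6]
opening: 0.0178
gripper_force: 40.0
```

Call:
carry_out(rows=[[0,0,0.002,0,0,0],[0,0,0.004,0,0,0],[0,0,0.006,0,0,0],[0,0,0.007,0,0,0],[0,0,0.007,0,0,0]])

```text
t: 11.4
tool_pos: [0.4816, -0.4564, 0.1117]
orientation: [3.12, -0.371, 0.001]
force: [-2.6, 4.6, 4.8]
opening: 0.0179
gripper_force: 40.0
```

Call:
carry_out(rows=[[0,0,0.001,0,0,0],[0,0,0.002,0,0,0],[0,0,0.002,0,0,0]])

```text
t: 11.78
tool_pos: [0.4816, -0.4564, 0.1116]
orientation: [3.119, -0.371, 0.001]
force: [-6.7, 10.1, 14.5]
opening: 0.0177
gripper_force: 40.0
```

Call:
carry_out(rows=[[0,0,-0.002,0,0,0],[0,0,-0.002,0,0,0],[0,0,-0.002,0,0,0],[0,0,-0.002,0,0,0],[0,0,-0.002,0,0,0],[0,0,-0.002,0,0,0],[0,0,-0.002,0,0,0],[0,0,-0.002,0,0,0]], jaw=0)

```text
t: 12.78
tool_pos: [0.4813, -0.4565, 0.1106]
orientation: [-3.12, 0.371, 0.0]
force: [0.1, -0.2, 0.1]
opening: 0.091
gripper_force: 0.0
```

Call:
carry_out(rows=[[0,0,-0.04,0,0,0],[0,0,-0.08,0,0,0],[0,0,-0.12,0,0,0],[0.03,0,-0.15,0,0,0],[0.05,0,-0.15,0,0,0],[0.05,0,-0.15,0,0,0],[0.05,0,-0.15,0,0,0]])

```text
t: 13.65
tool_pos: [0.5292, -0.4679, 0.2596]
orientation: [-3.119, 0.371, 0.002]
force: [-0.3, 0.2, -0.1]
opening: 0.0931
gripper_force: 0.0
```

Run:
```python
from h import *
p,R,s=pose();print(p,s['force'],s['opening'])
W,m=wcam(); im=robot.read_camera("wrist"); sc=robot.read_camera("scene")
B=warp(im,W,m,.482,-.4555,.106,.07,400)
g=cv2.GaussianBlur(cv2.cvtColor(B,cv2.COLOR_RGB2GRAY),(5,5),0)
h=cv2.HoughCircles(g,cv2.HOUGH_GRADIENT,1.5,10,param1=50,param2=30,minRadius=145,maxRadius=163)
if h is not None:
    for u,v,r in h[0][:3]: print(.552-v*.14/400,-.3855-u*.14/400,r*.14/400)
cv2.imwrite("pics/w6.png",np.hstack([B,cv2.resize(sc[255:355,350:450],(400,400),interpolation=cv2.INTER_CUBIC)])[:,:,::-1])
```

```text
[ 0.52921693 -0.46792555  0.25963193] [-0.28468292  0.22521031 -0.13273594] 0.09309302130400218
0.4824375 -0.4571625 0.053847503
0.48506248 -0.4540125 0.0515375
0.4813875 -0.4608375 0.05096
```

View pics/w6.png

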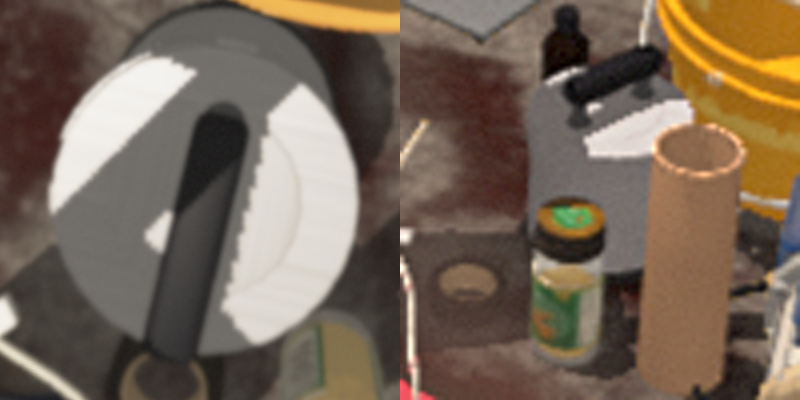

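The lid lies flat and centred on the canister, with no gap visible in the scene crop and its centre within 2 mm of the mouth. The bystanders near the canister are still standing. Handing in.

```bash
python3 -c "
from h import *
print(robot.close_job())"
```

```text
the job is handed in; nothing more can be done
None
```

The job is handed in: the large lid is seated on the canister and released, with the disc centre within about 2 mm of the mouth's axis and no gap visible, the small lid was never touched, and no verdict came back.

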